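Load and start the bench steriliser

ROBOT

A 6-joint arm with a two-finger parallel gripper is mounted at the origin on a cart in front of the work surface, level with it; the furniture and walls round the work are solid. World frame = base frame: x ahead of the robot, y to its left, z up, the work surface at z = 0. Lengths are in mm, angles in rad, forces in N, time in s.
With the tool pointing down it reaches from about 300 to 775 mm from the base axis. Payload 14.6 kg.
Tool frame: the origin (TCP) lies on the centre line of the jaws, within the pads' length; the fingertips stand 19 mm ahead of it and the grasp point (between the pads) is the TCP (bot.tip_reach is the distance from the TCP to the fingertips, in mm); z points along the fingers, y is the line along which they close (so a half turn about z gives the same grasp; the last joint's range is limited). The gripper opens to 85 mm and grips with 20 to 120 N. Pads are 22 mm wide; open, the fingers measure 114 mm over their backs; the gripper's body (76 mm by 85 mm) begins 54 mm behind the grasp point. The pads swing forward as they close: fully open they stand 13 mm farther back than shut.
Start: joints at [-1.352, 0.3, 1.521, -0, 1.321, -0.067], TCP at [155.052, -527.682, 250.281] pointing down, gripper open.
Joint ranges: [-3.03, 3.03], [-0.79, 2.21], [0.23, 2.52], [-1.04, 4.18], [0, 3.07], [-2.55, 2.55]. Speed limits (rad/s): [2.22, 2.22, 2.57, 3.14, 3.14, 3.14].

INTERFACE

Orientations are given as a unit quaternion [w, x, y, z].
In Python, from rig import bot gives the robot as it stands. Calls block until the motion is done:
- bot.move_to(position, orientation): joint-space move of the TCP to a pose.
- bot.servo_line(position, attitude=None, speed=150, until_force=None): straight line of the TCP; attitude=None keeps the orientation; speed is the mean speed in mm/s. With until_force (N) it stops when the force on the tool has changed by that much, and returns True; else False.
- bot.move_joints(angles): joint-space move.
- bot.move_gripper(opening, grip_force=None): finger opening in mm; grip_force is the grip in N (None keeps the last); returns when the fingers have stopped.
- bot.dwell(seconds).
- bot.ik(position, orientation): joint angles nearest the present ones, or None.
- bot.read_state(): the state.
- bot.read_camera(name): name is "scene" or "top" or "wrist"; returns a dict with "image" (384x512x3 uint8, blue, green, red), "depth" (384x512 float32, mm along the optical axis (not along the pixel's ray), 0 where there is no reading), "fovy" (degrees; the focal length in pixels is half the picture's height over the tangent of half this angle, whatever the lens; pixels are square), "cx", "cy" (the principal point, pixels), "eye" and "attitude" of the camera in the world; the wrist camera has in their place "mount" (4x4, takes a point from camera to tool coordinates, whose origin is the TCP and whose axes are the flange's). Camera axes: x right, y down, z forward; pixel columns grow to the right and rows downward; lengths in mm; the calibration is good to about 2 mm. A picture is of the moment at which its call begins: read the wrist's pose just before it.
A pose or a line that the arm cannot do raises bot.MotionError and nothing moves.
- bot.finish_job(): hands the job in; it is judged then, once.
The state is a dict: "clock": time; "joint_positions": joint angles; "qvel": joint speeds; "effort": joint torques, N m; "ee_pos": TCP position; "tool_rot": TCP orientation; "ft_force": force on the tool from outside, world axes, zero at the start; "moment": the same for the moment, N m; "grip_width": finger opening in mm; "grip_force": force on a finger pad.
Only numpy, scipy, OpenCV 4.12 (cv2) and the standard library are available. Lean on these libraries where they do the work, as an engineer would, in place of code of your own. Each camera call takes 0.05 s, during which the arm holds its last target. There are 200 camera calls.

TASK

Load the bench steriliser and start it. Turn its cover a quarter turn anticlockwise to free it from the claws, lift it off and stand it right way up on the counter, then set every brown bottle from the grey mat down gently and upright in the divided insert, one to a cell, leaving the one already in there. Then put the cover back, turn it clockwise fully home against its stops, and only then turn the selector knob clockwise by one click, to the first mark; leave the other things on the counter where they are.

Things in the scene. Friction and masses are not known exactly. Their poses are not given: they have to be found in the camera images.
- steriliser: the bench steriliser, fixed: a white round chamber 225 mm in diameter with a control plinth in front (130 mm wide, top 47 mm above the counter, front face 202 mm from the axis). Origin: centre of the chamber's underside on the counter; z up, x away from the plinth
- chamber_rim (a point): centre of the chamber's mouth, 85 mm above the counter, axes as the steriliser's. The rim is a steel ring 92 to 101 mm from the axis, on which the cover's flange rests
- insert (a point): centre of the chamber floor, 35 mm above the counter, axes as the steriliser's. On it an aluminium insert 42 mm high with six open cells: outer wall of inner radius 82 mm, hub of radius 29 mm, 3 mm dividers along 0, 60 .. 300 degrees from x towards y. Cell centres: 57 mm from the axis at 30, 90, 150, 210, 270, 330 degrees, 4 to 6 mm of play round a bottle
- claw (a point): underside of the lip of the steel claw at the steriliser's +y, 117 mm from the axis, 95.5 mm above the counter; a twin is at -y. The claws are 57 mm wide, 106 to 128 mm from the axis, top 104 mm above the counter; their lips lie 2.5 mm above the locked ears, and a stop closes each at the end where an ear arrives turning clockwise (the +x end of this one)
- cover: the domed aluminium cover, 0.45 kg, 97 mm high, flange 203 mm across. Origin: centre of its underside, that of a 179 mm spigot which drops 6 mm into the chamber mouth with 2.5 mm of play. Seated, the origin is 79 mm above the counter; stood on the counter, 0. Locked, its axes are parallel to the steriliser's, or half a turn round. Inside it clears the bottles by 5 mm
- cover_ear (a point): outer end of one of the cover's two ears, 113 mm from its axis along its y, a twin along -y; 44 mm wide, 8 mm thick. They start under the claws against the stops. Turned anticlockwise (from above) by 35 to 140 degrees they are clear of the claws, and only there can the cover be lifted or lowered. Clockwise locks it, up to the stops. Friction only, under 0.6 N m
- cover_handle (a point): middle of the cover's black bar handle, on its axis, 90 mm above its origin. The bar is 100 mm long along the cover's x, 14 mm wide, 14 mm high, with 18 mm of free space under it down to the dome and posts 38 to 48 mm from the axis
- selector (a joint): the knob's angle in rad, clockwise from above; 0 (off) at the start. A sprung detent gives three clicks, at 0, 0.873 (50 degrees, the first mark) and 1.745 (the end stop). About 0.1 N m takes it over the hump half way between two clicks; it then springs into the next and stays
- selector_grip (a point): middle of the black selector knob's grip, on its vertical axis, 158 mm from the steriliser's axis towards -x, 67 mm above the counter. The grip is an upright bar 44 mm long, 13 mm wide, from 53 to 79 mm above the counter, its length parallel to the steriliser's x when off; this frame turns with it. Under it a skirt 44 mm in diameter
- bottle_1: a brown glass bottle with a black screw cap, identical to the others: body 42 mm in diameter up to 64 mm, shoulder to 75 mm, cap 29 mm in diameter from 76 to 100 mm above the underside, 0.07 to 0.13 kg. Origin: centre of its underside, z up. At the start it stands on the mat; absent in some starts
- bottle_2: a brown glass bottle with a black screw cap, identical to the others: body 42 mm in diameter up to 64 mm, shoulder to 75 mm, cap 29 mm in diameter from 76 to 100 mm above the underside, 0.07 to 0.13 kg. Origin: centre of its underside, z up. At the start it stands on the mat; absent in some starts
- bottle_3: a brown glass bottle with a black screw cap, identical to the others: body 42 mm in diameter up to 64 mm, shoulder to 75 mm, cap 29 mm in diameter from 76 to 100 mm above the underside, 0.07 to 0.13 kg. Origin: centre of its underside, z up. At the start it stands on the mat; absent in some starts
- bottle_4: a brown glass bottle with a black screw cap, identical to the others: body 42 mm in diameter up to 64 mm, shoulder to 75 mm, cap 29 mm in diameter from 76 to 100 mm above the underside, 0.07 to 0.13 kg. Origin: centre of its underside, z up. At the start it stands on the mat; absent in some starts
- bottle_5: a brown glass bottle with a black screw cap, identical to the others: body 42 mm in diameter up to 64 mm, shoulder to 75 mm, cap 29 mm in diameter from 76 to 100 mm above the underside, 0.07 to 0.13 kg. Origin: centre of its underside, z up. At the start it stands on the mat; absent in some starts
- loaded_1: a brown glass bottle with a black screw cap, identical to the others: body 42 mm in diameter up to 64 mm, shoulder to 75 mm, cap 29 mm in diameter from 76 to 100 mm above the underside, 0.07 to 0.13 kg. Origin: centre of its underside, z up. At the start it already stands in a cell of the steriliser, under the cover; absent in some starts, and to be left there
- loaded_2: a brown glass bottle with a black screw cap, identical to the others: body 42 mm in diameter up to 64 mm, shoulder to 75 mm, cap 29 mm in diameter from 76 to 100 mm above the underside, 0.07 to 0.13 kg. Origin: centre of its underside, z up. At the start it already stands in a cell of the steriliser, under the cover; absent in some starts, and to be left there
- loaded_3: a brown glass bottle with a black screw cap, identical to the others: body 42 mm in diameter up to 64 mm, shoulder to 75 mm, cap 29 mm in diameter from 76 to 100 mm above the underside, 0.07 to 0.13 kg. Origin: centre of its underside, z up. At the start it already stands in a cell of the steriliser, under the cover; absent in some starts, and to be left there
- mat: the grey rubber mat, fixed, 240 x 210 x 3 mm, on which the bottles to load stand. Origin: centre of its underside
- buffer_bottle: a larger white reagent bottle with a blue cap, 63 mm in diameter, 120 mm high; a bystander, to be left where it is. Origin: centre of its underside
- timer: a white lab timer, 62 x 68 x 20 mm; a bystander, to be left where it is. Origin: centre of its underside
- petri_dish: a closed petri dish, 62 mm in diameter, 16 mm high; a bystander, to be left where it is. Origin: centre of its underside

How it is judged (in metres and radians):
On the way, in this order (a step that is already met when the one before it is completed fails the run):
1. the cover is off the steriliser and stands right way up on the counter, the selector still off (horizontal distance between cover and steriliser above 0.18 m and height (world z) of cover below 0.012 m and angle between cover's own z axis and vertical below 0.08 rad and value of joint selector below 0.3 rad), for 0.3 s.
2. every bottle stands upright in a cell of the insert, the cover still off (z of bottle_1 in the frame of steriliser between 0.03 and 0.04 m and horizontal distance between bottle_1 and steriliser between 0.046 and 0.068 m and angle between each of bottle_1, bottle_2, bottle_3, bottle_4, bottle_5, loaded_1, loaded_2, loaded_3's own z axis and vertical below 0.1 rad and z of bottle_2 in the frame of steriliser between 0.03 and 0.04 m and horizontal distance between bottle_2 and steriliser between 0.046 and 0.068 m and z of bottle_3 in the frame of steriliser between 0.03 and 0.04 m and horizontal distance between bottle_3 and steriliser between 0.046 and 0.068 m and z of bottle_4 in the frame of steriliser between 0.03 and 0.04 m and horizontal distance between bottle_4 and steriliser between 0.046 and 0.068 m and z of bottle_5 in the frame of steriliser between 0.03 and 0.04 m and horizontal distance between bottle_5 and steriliser between 0.046 and 0.068 m and z of loaded_1 in the frame of steriliser between 0.03 and 0.04 m and horizontal distance between loaded_1 and steriliser between 0.046 and 0.068 m and z of loaded_2 in the frame of steriliser between 0.03 and 0.04 m and horizontal distance between loaded_2 and steriliser between 0.046 and 0.068 m and z of loaded_3 in the frame of steriliser between 0.03 and 0.04 m and horizontal distance between loaded_3 and steriliser between 0.046 and 0.068 m and horizontal distance between cover and steriliser above 0.18 m), for 0.3 s.
3. the cover is back on and turned home under its claws, the selector still off (horizontal distance between cover and steriliser below 0.006 m and z of cover in the frame of steriliser between 0.074 and 0.083 m and angle between cover's own z axis and vertical below 0.04 rad and angle between the x axis of cover and the x axis of steriliser, either way round below 0.14 rad and value of joint selector below 0.3 rad), for 0.3 s.
4. the selector is at its first click (value of joint selector between 0.702665 and 1.04266 rad), for 0.2 s.
At the end, for the whole second after the job is handed in: Every bottle stands upright (within 6 degrees) on the floor of a cell; the cover is seated (within 4 mm in height, 6 mm from centre) and turned home to within 8 degrees; the selector rests at its first click (within 10 degrees) (all of step 4 and z of bottle_1 in the frame of steriliser between 0.03 and 0.04 m and horizontal distance between bottle_1 and steriliser between 0.046 and 0.068 m and angle between each of bottle_1, bottle_2, bottle_3, bottle_4, bottle_5, loaded_1, loaded_2, loaded_3's own z axis and vertical below 0.1 rad and z of bottle_2 in the frame of steriliser between 0.03 and 0.04 m and horizontal distance between bottle_2 and steriliser between 0.046 and 0.068 m and z of bottle_3 in the frame of steriliser between 0.03 and 0.04 m and horizontal distance between bottle_3 and steriliser between 0.046 and 0.068 m and z of bottle_4 in the frame of steriliser between 0.03 and 0.04 m and horizontal distance between bottle_4 and steriliser between 0.046 and 0.068 m and z of bottle_5 in the frame of steriliser between 0.03 and 0.04 m and horizontal distance between bottle_5 and steriliser between 0.046 and 0.068 m and z of loaded_1 in the frame of steriliser between 0.03 and 0.04 m and horizontal distance between loaded_1 and steriliser between 0.046 and 0.068 m and z of loaded_2 in the frame of steriliser between 0.03 and 0.04 m and horizontal distance between loaded_2 and steriliser between 0.046 and 0.068 m and z of loaded_3 in the frame of steriliser between 0.03 and 0.04 m and horizontal distance between loaded_3 and steriliser between 0.046 and 0.068 m and horizontal distance between cover and steriliser below 0.006 m and z of cover in the frame of steriliser between 0.074 and 0.083 m and angle between cover's own z axis and vertical below 0.04 rad and angle between the x axis of cover and the x axis of steriliser, either way round below 0.14 rad and velocity of joint selector below 0.1 rad/s); the robot touches nothing.
It fails at once if a bottle is let fall into the insert from more than about 3 cm above the divider tops (it moves at over 1.2 m/s inside it) ((horizontal distance between bottle_1 and steriliser below 0.075 m and z of bottle_1 in the frame of steriliser below 0.06 m and linear speed of bottle_1 above 1.2 m/s) or (horizontal distance between bottle_2 and steriliser below 0.075 m and z of bottle_2 in the frame of steriliser below 0.06 m and linear speed of bottle_2 above 1.2 m/s) or (horizontal distance between bottle_3 and steriliser below 0.075 m and z of bottle_3 in the frame of steriliser below 0.06 m and linear speed of bottle_3 above 1.2 m/s) or (horizontal distance between bottle_4 and steriliser below 0.075 m and z of bottle_4 in the frame of steriliser below 0.06 m and linear speed of bottle_4 above 1.2 m/s) or (horizontal distance between bottle_5 and steriliser below 0.075 m and z of bottle_5 in the frame of steriliser below 0.06 m and linear speed of bottle_5 above 1.2 m/s)).
It fails at once if a bystander is moved by more than 5 cm (distance of any of buffer_bottle, timer, petri_dish from where it was at the start of the episode above 0.05 m).
Of bottle_1, bottle_2, bottle_3, bottle_4, bottle_5 only 3 to 5 are there at a start; the rules pass over those that are not, and their reading is None.
Of loaded_1, loaded_2, loaded_3 only 1 to 1 are there at a start; the rules pass over those that are not, and their reading is None.
At some moment in a run one of cover may be knocked a few centimetres aside while the robot is not near it.
It also fails if it takes over 208 s, if anything falls off the work surface, if the arm or the gripper's body presses on something with over 40 N, if the wrist force passes 120 N, or if a joint passes its speed limit or range.

## Working session

There is one attempt and no reset: what is moved stays moved. The work goes in short steps, each a Python script; the robot and the scene stay as the last script left them, time stands still between calls to the robot, and variables do not carry over. Pictures are saved under pics/ and viewed, at most 14 in all, crops included, and the job is handed in when it is done.

```bash
ls; mkdir -p pics
python3 - <<'E'
from rig import bot
import cv2,numpy as np
for n in("scene","top"):
    c=bot.read_camera(n); cv2.imwrite(f"pics/{n}0.png",c["image"]); np.savez(f"{n}0.npz",**{k:v for k,v in c.items()})
    print(n,c["fovy"],c["cx"],c["cy"],c["eye"],c["attitude"])
print(bot.read_camera("wrist")["mount"]); print(bot.read_state())
E
```

```text
pics
scene 56.34542095213949 250.5320667474493 188.81812132928266 [-104.39155091  641.71781201  891.69243646] [ 0.16625172 -0.40798538  0.82435013 -0.35546471]
top 50.39984052698103 254.73631603093992 186.5318632366532 [ 342.93887604  146.07640451 1344.05494562] [ 0.05430086 -0.70119957  0.70942566 -0.04567072]
[[-1.58087972e-03 -9.48758141e-01 -3.15999194e-01  8.11118417e+01]
 [ 9.99998611e-01 -1.33286972e-03 -1.00097258e-03  7.06402181e-01]
 [ 5.28495125e-04 -3.16000337e-01  9.48758930e-01 -1.23045345e+02]
 [ 0.00000000e+00  0.00000000e+00  0.00000000e+00  1.00000000e+00]]
{'clock': 0.15, 'joint_positions': array([-1.35161510e+00,  3.00352250e-01,  1.52140328e+00,  1.16199930e-05,
        1.32065785e+00, -6.66203106e-02]), 'qvel': array([ 0.00125129, -0.00445831, -0.00288045,  0.00030433,  0.00048461,
       -0.00044381]), 'effort': array([ 5.41135287e-04, -5.43666530e+01, -3.61884928e+01, -1.96762193e-05,
        3.09709969e-03, -1.95539269e-05]), 'ee_pos': array([ 155.01840539, -527.55784488,  249.86171774]), 'tool_rot': array([-4.09599346e-04,  9.89807170e-01,  1.42413474e-01, -2.56601646e-05]), 'ft_force': array([-0.11675681,  0.40453556,  0.65716115]), 'moment': array([ 0.02589467, -0.01656285,  0.01170683]), 'grip_force': 0.0, 'grip_width': 85.53139152899965}
```

View pics/top0.png

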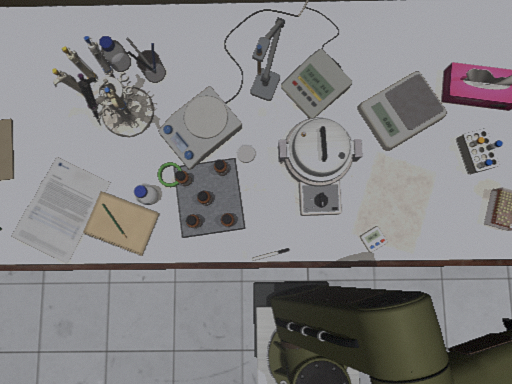

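View pics/scene0.png

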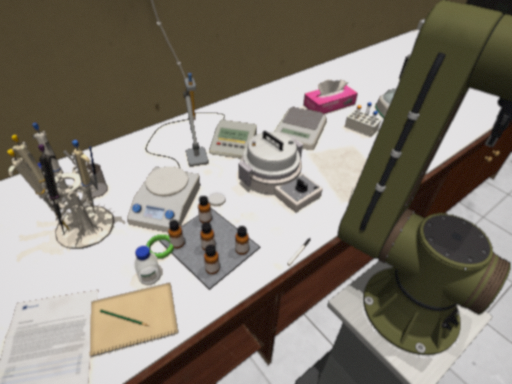

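The top view shows five bottles on the mat, at about (181,177), (222,167), (204,198), (193,221) and (228,220). The cover is at (321,150) and the knob at (321,200). Petri dish (246,153), timer (373,238) and white bottle (146,194) are the bystanders. The area at about (395,200) is free.

```bash
cat > h.py <<'E'
from rig import bot
import cv2,numpy as np
from scipy.spatial.transform import Rotation as R
def q2R(q): return R.from_quat([q[1],q[2],q[3],q[0]]).as_matrix()
def R2q(M): x=R.from_matrix(M).as_quat(); return [x[3],x[0],x[1],x[2]]
def down(yaw):
    "tool z down, tool y axis at angle yaw (rad) in world xy"
    y=np.array([np.cos(yaw),np.sin(yaw),0]); z=np.array([0,0,-1.]); return R2q(np.column_stack([np.cross(y,z),y,z]))
def cam(n,save=None):
    s=bot.read_state(); c=dict(bot.read_camera(n))
    if n=="wrist":
        Rt=q2R(s["tool_rot"]); M=c["mount"]; c["R"]=Rt@M[:3,:3]; c["t"]=s["ee_pos"]+Rt@M[:3,3]
    else: c["R"]=q2R(c["attitude"]); c["t"]=np.array(c["eye"])
    c["f"]=192/np.tan(np.radians(c["fovy"])/2)
    if save: cv2.imwrite(f"pics/{save}.png",c["image"])
    return c
def dirs(c,uv):
    uv=np.atleast_2d(uv).astype(float); d=np.column_stack([(uv[:,0]-c["cx"])/c["f"],(uv[:,1]-c["cy"])/c["f"],np.ones(len(uv))]); return d@c["R"].T
def onplane(c,uv,z):
    d=dirs(c,uv); return c["t"]+d*((z-c["t"][2])/d[:,2])[:,None]
def cloud(c):
    v,u=np.mgrid[0:384,0:512]; d=dirs(c,np.column_stack([u.ravel(),v.ravel()])); return (c["t"]+d*c["depth"].reshape(-1,1)).reshape(384,512,3)
def proj(c,p):
    q=(np.atleast_2d(p)-c["t"])@c["R"]; return np.column_stack([q[:,0]/q[:,2]*c["f"]+c["cx"],q[:,1]/q[:,2]*c["f"]+c["cy"]])
def fitcircle(P):
    A=np.column_stack([2*P[:,0],2*P[:,1],np.ones(len(P))]); x=np.linalg.lstsq(A,(P[:,:2]**2).sum(1),rcond=None)[0]; return x[0],x[1],np.sqrt(x[2]+x[0]**2+x[1]**2)
E
python3 - <<'E'
from h import *
c=cam("top"); P=cloud(c)
print("counter z",np.median(P[230:250,100:120,2]), np.median(P[240:250,270:300,2]))
for n,(u,v),z in [("b",(181,177),90),("b",(222,167),90),("b",(204,198),90),("b",(193,221),90),("b",(228,220),90),("handle",(323,143),169),("knob",(321,200),79),("petri",(246,153),16),("timer",(373,238),20),("buf",(146,194),120),("balance corner",(375,150),0),("balance low",(385,148),30),("edge",(330,262),0),("calc",(300,115),20),("scale L",(242,130),40),("scaleR",(448,105),40)]:
    print(n,(u,v),P[v,u].round(),onplane(c,(u,v),z)[0].round())
E
```

```text
counter z 9.874772734428461 0.7348822391552403
b (181, 177) [552. 387. 107.] [555. 390.  90.]
b (222, 167) [584. 262.  94.] [585. 262.  90.]
b (204, 198) [486. 316. 105.] [488. 318.  90.]
b (193, 221) [416. 348. 108.] [417. 351.  90.]
b (228, 220) [418. 243. 105.] [419. 244.  90.]
handle (323, 143) [635. -42. 179.] [637. -43. 169.]
knob (321, 200) [478. -45.  80.] [478. -45.  79.]
petri (246, 153) [644. 189.  20.] [645. 189.  16.]
timer (373, 238) [ 360. -218.   15.] [ 360. -216.   20.]
buf (146, 194) [501. 495. 103.] [499. 490. 120.]
balance corner (375, 150) [ 652. -242.    4.] [ 653. -244.    0.]
balance low (385, 148) [ 657. -274.   11.] [ 653. -268.   30.]
edge (330, 262) [285. -79.   0.] [285. -79.   0.]
calc (300, 115) [778.   5.   1.] [772.   7.  20.]
scale L (242, 130) [729. 203.  -2.] [717. 201.  40.]
scaleR (448, 105) [ 807. -500.   -1.] [ 793. -480.   40.]
```

Run:
```python
from h import *
s=bot.read_state(); M=q2R(s["tool_rot"]); print("yaw now",np.arctan2(M[1,1],M[0,1]))
for p in [(636,-43,172),(636,-43,400),(510,-290,95),(690,-43,140),(480,315,400),(478,-45,70)]:
    r=[]
    for yd in range(-180,180,30):
        q=bot.ik(p,down(np.radians(yd))); r.append((yd,None if q is None else round(float(q[5]),2)))
    print(p,r)
```

```text
yaw now -1.2849796805332827
(636, -43, 172) [(-180, None), (-150, 2.49), (-120, 1.97), (-90, 1.45), (-60, 0.92), (-30, 0.4), (0, -0.12), (30, -0.65), (60, -1.17), (90, -1.7), (120, -2.22), (150, None)]
(636, -43, 400) [(-180, None), (-150, 2.49), (-120, 1.97), (-90, 1.45), (-60, 0.92), (-30, 0.4), (0, -0.12), (30, -0.65), (60, -1.17), (90, -1.7), (120, -2.22), (150, None)]
(510, -290, 95) [(-180, None), (-150, 2.04), (-120, 1.51), (-90, 0.99), (-60, 0.47), (-30, -0.06), (0, -0.58), (30, -1.1), (60, -1.63), (90, -2.15), (120, None), (150, None)]
(690, -43, 140) [(-180, None), (-150, 2.5), (-120, 1.98), (-90, 1.46), (-60, 0.93), (-30, 0.41), (0, -0.12), (30, -0.64), (60, -1.16), (90, -1.69), (120, -2.21), (150, None)]
(480, 315, 400) [(-180, None), (-150, None), (-120, None), (-90, 2.09), (-60, 1.56), (-30, 1.04), (0, 0.52), (30, -0.01), (60, -0.53), (90, -1.05), (120, -1.58), (150, -2.1)]
(478, -45, 70) [(-180, None), (-150, 2.45), (-120, 1.92), (-90, 1.4), (-60, 0.88), (-30, 0.35), (0, -0.17), (30, -0.69), (60, -1.22), (90, -1.74), (120, -2.26), (150, None)]
```

Run:
```python
from h import *
bot.move_to([540,-45,430],down(-np.pi/2)); bot.dwell(.3)
c=cam("wrist","w1"); np.savez("w1.npz",**c)
bot.move_to([470,310,400],down(0)); bot.dwell(.3)
c=cam("wrist","w2"); np.savez("w2.npz",**c)
print(c["fovy"],bot.read_state()["clock"])
a=cv2.imread("pics/w1.png");b=cv2.imread("pics/w2.png");cv2.imwrite("pics/w12.png",cv2.resize(np.vstack([a,b]),None,fx=.78,fy=.78))
```

```text
71.22099865865438 4.55
```

View pics/w12.png

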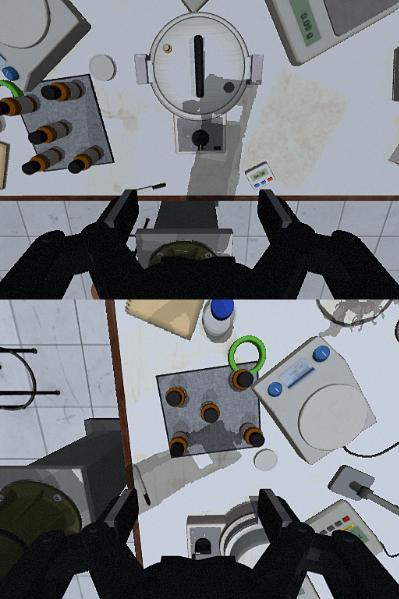

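The upper half (w1) shows the cover at about (255,85) full-scale, its handle running along the image's vertical, and the knob at (256,177). The lower half (w2) shows the five bottles on the mat, with the one at about (242,378) in this view close to the green ring.

Run:
```python
from h import *
def load(n): d=np.load(n,allow_pickle=True); return {k:(d[k] if d[k].ndim else d[k].item()) for k in d}
c=load("w2.npz"); P=cloud(c)
g=c["image"].max(2)
print("counter",np.median(P[(abs(P[...,0]-380)<10)&(abs(P[...,1]-200)<20)][:,2]))
m=((P[...,2]>92)&(P[...,2]<115)&(g<70)&(abs(P[...,0]-490)<130)&(abs(P[...,1]-315)<130)).astype(np.uint8)
n,l,st,ce=cv2.connectedComponentsWithStats(m)
for i in range(1,n):
    if st[i,4]<40: continue
    q=P[l==i]; rect=np.array(cv2.minEnclosingCircle(q[:,:2].astype(np.float32))[0])
    # top disc by plane casting of pixels
    v,u=np.nonzero(l==i); w=onplane(c,np.column_stack([u,v]),103)
    print(ce[i].round(),st[i,4],q.mean(0).round(1),"enc",rect.round(1),"plane",w[:,:2].mean(0).round(1), np.ptp(w[:,0]).round(1),np.ptp(w[:,1]).round(1))
c=load("w1.npz"); P=cloud(c); g=c["image"].max(2)
for nm,zlo,zhi,top,ctr,r in(("handle",160,190,176,(636,-43),70),("knob",68,90,79,(478,-45),28)):
    m=((P[...,2]>zlo)&(P[...,2]<zhi)&(g<80)&(np.hypot(P[...,0]-ctr[0],P[...,1]-ctr[1])<r)).astype(np.uint8)
    n,l,st,ce=cv2.connectedComponentsWithStats(m); i=1+st[1:,4].argmax(); v,u=np.nonzero(l==i)
    w=onplane(c,np.column_stack([u,v]),top)[:,:2]; q=P[l==i]
    rr=cv2.minAreaRect(w.astype(np.float32)); vt=np.linalg.svd(w-w.mean(0),full_matrices=0)[2][0]
    print(nm,st[i,4],q.mean(0).round(1),np.median(q[:,2]),"plane",w.mean(0).round(1),rr,np.degrees(np.arctan2(vt[1],vt[0])))
z=P[...,2]; d=np.hypot(P[...,0]-636,P[...,1]+43)
hist=np.histogram(z[(d<115)],bins=range(60,190,5)); print(hist)
```

```text
counter -0.43319474866348173
[314. 102.] 332 [560.9 389.9 101.9] enc [561.6 390. ] plane [560.7 389.9] 30.0 28.2
[222. 126.] 301 [422.5 355.  102.1] enc [422.1 354.4] plane [422.6 355.1] 29.1 28.3
[270. 149.] 278 [496.5 320.9 102. ] enc [496.6 320. ] plane [496.4 321.1] 28.4 29.8
[329. 180.] 262 [593.8 269.2 101.4] enc [594.8 268.3] plane [593.3 269.6] 29.9 28.7
[226. 193.] 252 [425.  247.3 101.7] enc [424.6 246.1] plane [425.1 247.7] 28.5 29.7
handle 815 [643.  -47.6 174.4] 174.67314174405323 plane [642.9 -47.6] ((640.2687377929688, -47.749454498291016), (97.86076354980469, 13.570723533630371), 1.9080101251602173) -178.16428646960964
knob 158 [484.9 -51.6  77.8] 77.8950759020696 plane [485.3 -51.6] ((484.02984619140625, -51.08448791503906), (44.0507698059082, 12.753674507141113), 0.3253938555717468) -178.07821156060444
(array([ 566,    8,   13,    6,    4,   98, 1811,   38,  411,    4,    0,
          0,    0,   95,  319, 1448, 8581,  321,    6,   18,   30,    5,
        493,  329,    0]), array([ 60,  65,  70,  75,  80,  85,  90,  95, 100, 105, 110, 115, 120,
       125, 130, 135, 140, 145, 150, 155, 160, 165, 170, 175, 180, 185]))
```

```bash
cat >> h.py <<'E'
def handle(c,ctr,top,r=70):
    P=cloud(c); g=c["image"].max(2)
    m=((abs(P[...,2]-top)<12)&(g<85)&(np.hypot(P[...,0]-ctr[0],P[...,1]-ctr[1])<r)).astype(np.uint8)
    n,l,st,ce=cv2.connectedComponentsWithStats(m); i=1+st[1:,4].argmax(); v,u=np.nonzero(l==i)
    w=onplane(c,np.column_stack([u,v]),top)[:,:2]; return cv2.minAreaRect(w.astype(np.float32)),P,l==i
def slabcircle(c,P,ctr,zlo,zhi,zpl,rmax):
    m=((P[...,2]>zlo)&(P[...,2]<zhi)&(np.hypot(P[...,0]-ctr[0],P[...,1]-ctr[1])<rmax)).astype(np.uint8)
    k=max(cv2.findContours(m,cv2.RETR_EXTERNAL,cv2.CHAIN_APPROX_NONE)[0],key=cv2.contourArea)[:,0]
    k=k[(k[:,0]>2)&(k[:,0]<509)&(k[:,1]>2)&(k[:,1]<381)]
    w=onplane(c,k,zpl)[:,:2]; f=fitcircle(w)
    for _ in range(6):
        e=abs(np.hypot(w[:,0]-f[0],w[:,1]-f[1])-f[2]); s=w[e<max(2*np.median(e),.6)]; f=fitcircle(s)
    return np.round(f,2),len(s),len(w)
E
python3 - <<'E'
from h import *
bot.move_to([580,-48,330],down(-np.pi/2)); bot.dwell(.3)
c=cam("wrist","w3"); np.savez("w3.npz",**c)
r,P,m=handle(c,(641,-48),176); print("handle",r)
for a in ((138,149,143,105),(86,150,93,104)): print(a,slabcircle(c,P,(641,-48),*a))
r,P,m=handle(c,(484,-51),79,28); print("knob",r)
E
```

```text
handle ((641.5194702148438, -47.668128967285156), (97.40821075439453, 13.702496528625488), 1.846672534942627)
(138, 149, 143, 105) (array([641.17, -47.45,  80.12]), 463, 540)
(86, 150, 93, 104) (array([641.17, -47.61,  99.98]), 367, 454)
knob ((486.09027099609375, -51.71232986450195), (12.439787864685059, 45.315269470214844), 89.97810363769531)
```

View pics/w3.png

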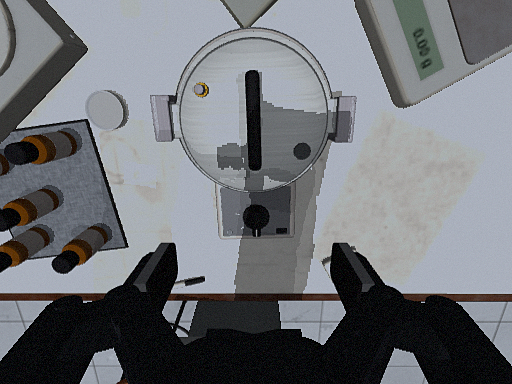

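Cover centre is (641.3, -47.6), with the handle yaw at about 1.8°. In the image the handle is at (253,120), the claws at (165,118) and (343,118), and the knob at (256,218). Next I grip and turn.

```bash
cat >> h.py <<'E'
def st(tag=""):
    s=bot.read_state(); print(tag,"t",round(s["clock"],1),"p",s["ee_pos"].round(1),"F",s["ft_force"].round(1),"M",s["moment"].round(2),"w",round(s["grip_width"],1),"gf",round(s["grip_force"],1))
E
python3 - <<'E'
from h import *
Y=np.radians(1.8); p=np.array([641.3,-47.6,0])
bot.move_gripper(45)
bot.move_to(p+[0,0,215],down(-np.pi/2+Y)); bot.servo_line(p+[0,0,172],speed=80,until_force=15); st("at")
bot.move_gripper(5,80); st("grip")
for d in range(10,91,10):
    bot.servo_line(p+[0,0,172],attitude=down(-np.pi/2+Y+np.radians(d)),speed=60)
    if d%30==10 or d==90: st(d)
r=bot.servo_line(p+[0,0,200],speed=60); st("lift")
cam("wrist","w4")
E
```

```text
at t 8.1 p [641.4 -47.6 172.2] F [-0.7  0.5  0.3] M [-0.04 -0.05  0.02] w 45.1 gf 0.0
grip t 8.5 p [641.5 -47.6 172.7] F [-0.5  0.1  5.8] M [ 0.01  0.22 -0.04] w 12.4 gf 79.1
10 t 8.8 p [641.6 -47.6 172.7] F [ 0.3 -0.7  5.2] M [-0.06  0.03  0.3 ] w 12.4 gf 79.3
40 t 9.8 p [641.6 -47.7 172.7] F [0.5 0.4 5.9] M [0.05 0.06 0.25] w 12.4 gf 79.3
70 t 10.7 p [641.6 -47.7 172.7] F [-0.5 -0.2  4.8] M [-0.01  0.09  0.23] w 12.1 gf 79.3
90 t 11.4 p [641.6 -47.7 172.7] F [ 0.2 -0.8  5.1] M [-0.05 -0.    0.27] w 12.4 gf 79.3
lift t 12.0 p [641.2 -47.6 199.9] F [ 0.1 -0.5 -5.1] M [ 0.04  0.02 -0.02] w 12.2 gf 78.0
```

View pics/w4.png

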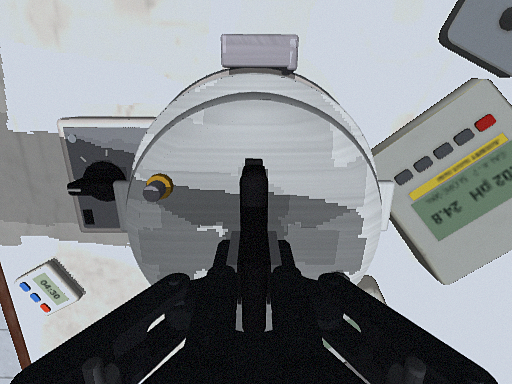

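The cover is lifted, with the empty +y/-y claws visible at (258,50). I move it to the free area on the right.

Run:
```python
from h import *
a=down(np.radians(1.8))
bot.servo_line([641.3,-47.6,300],speed=150)
bot.servo_line([520,-292,260],speed=200)
bot.servo_line([520,-292,115],speed=120)
r=bot.servo_line([520,-292,89],speed=25,until_force=6); st(("down",r))
bot.move_gripper(45); bot.servo_line([520,-292,200],speed=150); st("off")
bot.move_to([520,-370,300],a); bot.dwell(.2)
c=cam("wrist","w5"); np.savez("w5.npz",**c); r,P,m=handle(c,(520,-292),97); print(r,slabcircle(c,P,(520,-292),58,70,64,100))
bot.move_to([641,-130,330],a); bot.dwell(.2)
c=cam("wrist","w6"); np.savez("w6.npz",**c)
P=cloud(c); g=c["image"].max(2)
m=((abs(P[...,2]-135)<10)&(g<80)&(np.hypot(P[...,0]-641,P[...,1]+48)<90)).astype(np.uint8)
n,l,s,ce=cv2.connectedComponentsWithStats(m)
for i in range(1,n):
    if s[i,4]>40:
        v,u=np.nonzero(l==i); w=onplane(c,np.column_stack([u,v]),135)[:,:2]; print("loaded",w.mean(0),np.ptp(w,axis=0),s[i,4])
print(bot.read_state()["clock"])
b=np.hstack([cv2.imread("pics/w5.png"),cv2.imread("pics/w6.png")]); cv2.imwrite("pics/w56.png",cv2.resize(b,None,fx=.78,fy=.78))
```

```text
('down', True) t 16.6 p [ 519.9 -292.    93.7] F [-2.2  1.4  6.5] M [0.13 0.24 0.  ] w 11.9 gf 79.3
off t 17.8 p [ 519.7 -291.8  198.9] F [ 0.6 -0.4 -0.5] M [-0.01  0.02  0.05] w 45.2 gf 0.0
((519.824462890625, -292.70556640625), (13.305647850036621, 96.64958190917969), 1.5190943479537964) (array([ 519.67, -292.8 ,   81.12]), 330, 395)
loaded [592.99272818 -21.81290403] [29.36469785 28.26509216] 620
19.9583
```

View pics/w56.png

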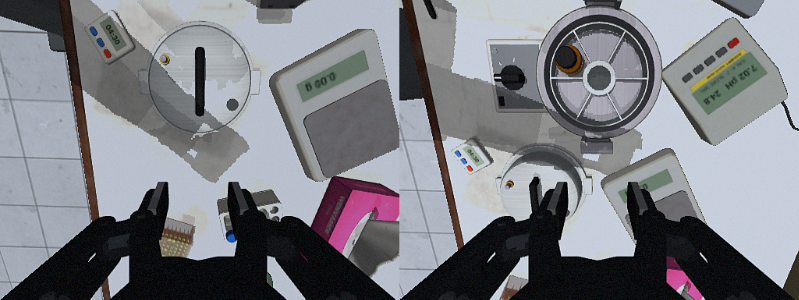

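The left frame shows the cover standing on the counter at about (200,90), clear of timer and balance. The right frame shows the open chamber, with hub at (597,78) and the loaded bottle at (569,58), which is in the 150° cell. The other five cells are free. I fit the rim and place the first bottle.

```bash
cat >> h.py <<'E'
C=np.array([641.2,-47.6]); YAW=np.radians(1.7)
B=[(561,390),(422.4,354.9),(496.5,320.8),(593.8,269.2),(425,247.3)]
def load(b,ang,h=94):
    a=np.radians(ang)+YAW; t=C+57*np.array([np.cos(a),np.sin(a)])
    y=(a+np.pi/2)%np.pi-np.pi/2
    if y>np.radians(89): y-=np.pi
    q=down(y); b=np.array(b,float)
    bot.move_gripper(50)
    bot.move_to([*b,150],q); bot.servo_line([*b,3+h],speed=120,until_force=8)
    bot.move_gripper(20,40); st("grip")
    bot.servo_line([*b,265],speed=200); bot.move_to([*t,265],q)
    bot.servo_line([*t,150],speed=150,until_force=10) ; st("150")
    r=bot.servo_line([*t,35+h-3],speed=35,until_force=4); st(("place",r))
    if bot.read_state()["ee_pos"][2]>35+h+3: print("HIGH"); return False
    bot.move_gripper(48); bot.servo_line([*t,265],speed=200); return True
E
python3 - <<'E'
from h import *
d=np.load("w6.npz",allow_pickle=True); c={k:(d[k] if d[k].ndim else d[k].item()) for k in d}; P=cloud(c)
print(slabcircle(c,P,(641,-48),78,200,85,104)); 
m=(P[...,2]>68)&(P[...,2]<84)&(np.hypot(P[...,0]-641,P[...,1]+48)<40)
v,u=np.nonzero(m); k=cv2.convexHull(np.column_stack([u,v]))[:,0]; print("hub",fitcircle(onplane(c,k,77)))
ok=load(B[4],330); 
q=bot.read_state(); bot.move_to([641,-130,330],down(YAW)); bot.dwell(.2); c=cam("wrist","w7"); st()
E
```

```text
(array([641.03, -47.8 , 100.81]), 431, 458)
hub (np.float64(640.672817307355), np.float64(-47.9811652948747), np.float64(39.36235058587888))
grip t 22.8 p [425.5 247.5  98. ] F [-0.2 -1.7  7.2] M [-0.15  0.14 -0.02] w 28.0 gf 39.4
150 t 26.3 p [691.8 -74.5 151.3] F [-1.1  0.4  0.1] M [-0.01 -0.01  0.  ] w 27.5 gf 39.5
('place', True) t 26.8 p [691.2 -74.6 129.5] F [2.  0.1 1.1] M [-0.06 -0.36  0.04] w 27.6 gf 40.3
 t 28.9 p [ 641.3 -129.4  328.9] F [-0.3  0.5  0.1] M [0.13 0.02 0.  ] w 48.2 gf 0.0
```

View pics/w7.png

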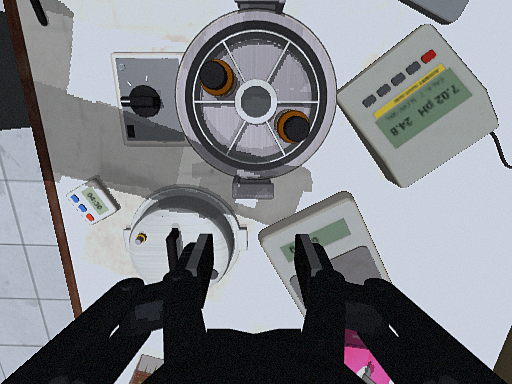

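The first bottle stands in the 330° cell at (293,126), opposite the loaded one at (217,77). I load the rest.

Run:
```python
from h import *
for b,a in ((B[3],30),(B[2],270),(B[0],90),(B[1],210)):
    print(a)
    if not load(b,a): break
bot.move_to([641,-130,330],down(YAW)); bot.dwell(.2); c=cam("wrist","w8"); st()
P=cloud(c); g=c["image"].max(2)
m=((abs(P[...,2]-135)<10)&(g<80)&(np.hypot(P[...,0]-641,P[...,1]+48)<90)).astype(np.uint8)
n,l,s,ce=cv2.connectedComponentsWithStats(m)
for i in range(1,n):
    if s[i,4]>40:
        v,u=np.nonzero(l==i); w=onplane(c,np.column_stack([u,v]),135)[:,:2]; e=w.mean(0)-C; print(np.hypot(*e).round(1),np.degrees(np.arctan2(e[1],e[0])-YAW).round(1),np.median(P[l==i][:,2]).round(1),s[i,4])
```

```text
30
grip t 31.6 p [594.3 269.4  98.2] F [-0.3  0.1  5.2] M [0.02 0.05 0.  ] w 27.9 gf 39.6
150 t 34.7 p [690.2 -17.5 151.3] F [ 0.3 -0.2  0.1] M [0.05 0.02 0.03] w 27.8 gf 39.5
('place', True) t 35.2 p [689.9 -17.4 130. ] F [2.2 1.6 3. ] M [ 0.35 -0.6   0.03] w 27.9 gf 40.1
270
grip t 39.8 p [497.  321.   98.2] F [-0.  -1.5  6.9] M [-0.15  0.15  0.05] w 27.7 gf 39.4
150 t 43.4 p [ 643.3 -104.5  151.2] F [-0.1  0.  -1.7] M [0.05 0.02 0.05] w 27.4 gf 39.5
('place', True) t 43.9 p [ 642.7 -104.6  129.7] F [ 0.7 -0.3  2.1] M [-0.01 -0.11 -0.06] w 27.6 gf 40.2
90
grip t 48.1 p [561.4 390.3  98.3] F [-0.2  0.4  7. ] M [-0.07  0.04 -0.  ] w 27.7 gf 39.6
150 t 51.4 p [640.    9.5 151.1] F [ 0.1 -0.7 -1.9] M [ 0.05 -0.    0.01] w 27.5 gf 39.5
('place', True) t 52.0 p [639.3   9.3 129.8] F [ 0.4 -1.1  2.9] M [-0.13 -0.03 -0.02] w 28.1 gf 40.5
210
grip t 55.9 p [422.8 355.2  98.1] F [-1.5 -1.   6.5] M [-0.13  0.2   0.05] w 28.0 gf 39.3
150 t 59.5 p [593.2 -77.5 151. ] F [ 0.4  0.  -1.9] M [-0.01  0.02  0.01] w 27.6 gf 39.5
('place', True) t 60.0 p [592.7 -77.6 129.6] F [0.1 1.3 3.2] M [ 0.17 -0.32  0.02] w 27.5 gf 40.1
 t 62.0 p [ 640.6 -129.3  329.3] F [ 0.1 -0.1  0.4] M [ 0.04 -0.05  0.05] w 47.9 gf 0.0
56.0 89.7 134.3 684
54.9 150.1 134.3 622
55.3 27.8 134.2 619
57.7 -150.3 134.3 521
55.8 -32.7 134.3 519
57.0 -91.1 134.3 482
```

View pics/w8.png

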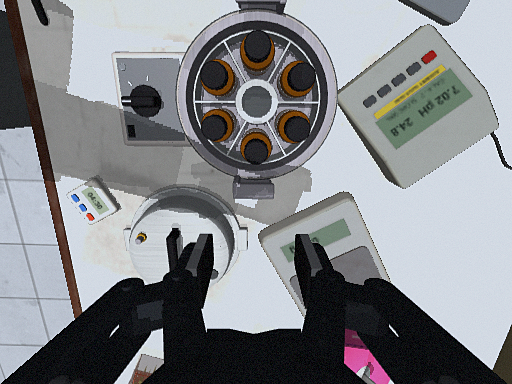

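All six bottles stand in their cells around the hub at (257,100), with tops at equal height. Next I re-locate the cover and pick it up.

Run:
```python
from h import *
a=down(YAW)
bot.move_to([520,-370,300],a); bot.dwell(.2)
c=cam("wrist","w9"); r,P,m=handle(c,(520,-292),97,120); k=slabcircle(c,P,r[0],58,70,64,100); print(r,k)
v=cv2.boxPoints(r); e=max([v[1]-v[0],v[2]-v[1]],key=np.linalg.norm); h=np.arctan2(e[1],e[0])
yaw=h-np.pi/2; yaw=(yaw+np.pi/2)%np.pi-np.pi/2; print("tool yaw",np.degrees(yaw))
ctr=(np.array(r[0])+k[0][:2])/2
q=down(yaw)
bot.move_to([*ctr,160],q); bot.servo_line([*ctr,93.7],speed=80,until_force=10); st("at")
bot.move_gripper(5,80); st("grip")
bot.servo_line([*ctr,200],speed=100); st("lift")
c=cam("wrist","w10")
```

```text
((519.2933959960938, -292.84210205078125), (13.24305248260498, 97.06446075439453), 2.1415324211120605) (array([ 519.71, -292.91,   81.12]), 329, 418)
tool yaw 2.1415238
at t 64.9 p [ 519.7 -293.    94.2] F [ 0.2 -0.   0.6] M [-0.04  0.08 -0.01] w 47.8 gf 0.0
grip t 65.3 p [ 519.7 -293.    94.3] F [-0.6  0.6  5.9] M [ 0.13  0.13 -0.05] w 12.4 gf 78.8
lift t 66.5 p [ 519.3 -292.7  199.2] F [-0.8 -0.4 -4.3] M [0.03 0.03 0.  ] w 12.5 gf 78.0
```

View pics/w10.png

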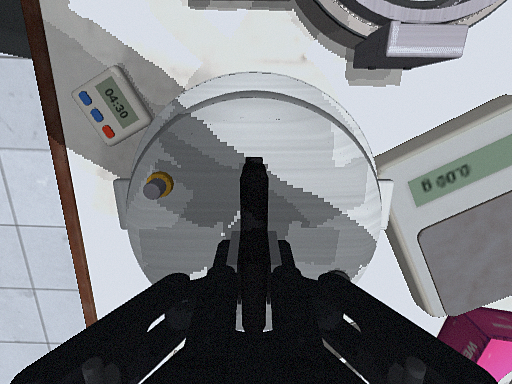

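The cover is held squarely, with its ears at (122,205) and (386,205). I lower it onto the mouth.

Run:
```python
from h import *
a=down(YAW); t=[641.2,-48.0]
bot.servo_line([520,-292,305],speed=200)
bot.servo_line([*t,305],attitude=a,speed=200)
bot.servo_line([*t,195],speed=120,until_force=12); st("195")
r=bot.servo_line([*t,170],speed=20,until_force=8); st(("seat",r))
```

```text
195 t 69.8 p [641.5 -48.1 196. ] F [-0.3 -0.  -4.8] M [-0.01  0.01  0.01] w 12.1 gf 78.1
('seat', True) t 70.8 p [641.1 -48.  173.3] F [-1.8 -0.5  4.9] M [-0.01  0.16  0.01] w 12.5 gf 79.5
```

Run:
```python
from h import *
p=[641.2,-47.8,172.8]
for d in [10,25,40,55,70,80,85,88,90,91,92,93,94,95,96]:
    bot.servo_line(p,attitude=down(YAW-np.radians(d)),speed=60)
    s=bot.read_state(); st(d)
    if d>80 and abs(s["moment"][2])>0.9: break
    if abs(s["moment"][2])>2.5 or np.abs(s["ft_force"]).max()>35: print("STOP"); break
```

```text
10 t 71.2 p [641.5 -47.9 173.3] F [0.3 0.8 1.8] M [ 0.01  0.01 -0.36] w 12.4 gf 79.0
25 t 71.6 p [641.5 -47.8 173.4] F [0.9 0.4 4.8] M [ 0.03  0.01 -0.46] w 12.1 gf 79.4
40 t 72.0 p [641.4 -47.8 173.4] F [-0.1  0.6  5.1] M [ 0.04  0.01 -0.3 ] w 11.9 gf 79.6
55 t 72.4 p [641.4 -47.8 173.4] F [1.1 0.  6.2] M [ 0.09  0.07 -0.22] w 12.5 gf 79.5
70 t 72.8 p [641.4 -47.8 173.3] F [-0.3 -0.2  5.4] M [-0.01  0.04 -0.17] w 12.1 gf 79.5
80 t 73.1 p [641.4 -47.8 173.4] F [ 0.5 -0.1  4.9] M [ 0.02  0.04 -0.22] w 12.3 gf 79.5
85 t 73.4 p [641.4 -47.8 173.4] F [-0.7  1.   6.2] M [0.02 0.04 0.  ] w 12.5 gf 79.5
88 t 73.6 p [641.4 -47.8 173.4] F [-0.4  0.1  5.6] M [-0.05  0.06  0.17] w 12.1 gf 79.5
90 t 73.9 p [641.4 -47.8 173.3] F [-0.3  0.4  5.3] M [0.03 0.04 0.28] w 12.4 gf 79.6
91 t 74.1 p [641.4 -47.8 173.4] F [0.4 0.2 5.4] M [0.02 0.03 0.47] w 12.1 gf 79.6
92 t 74.4 p [641.4 -47.8 173.3] F [ 0.6 -0.5  5.7] M [-0.01  0.06  0.55] w 12.4 gf 79.7
93 t 74.6 p [641.2 -47.7 173.3] F [-1.2  1.1  6. ] M [-0.03  0.39  1.13] w 12.3 gf 80.8
```

Run:
```python
from h import *
bot.move_gripper(45); bot.servo_line([641.3,-47.8,230],speed=100)
bot.move_to([580,-48,330],down(-np.pi/2)); bot.dwell(.3)
c=cam("wrist","w11"); st()
r,P,m=handle(c,(641,-48),176); print("handle",r, np.median(P[m][:,2]))
for a in ((138,149,143,105),(86,150,93,104)): print(a,slabcircle(c,P,(641,-48),*a))
r,P,m=handle(c,(484,-51),79,28); print("knob",r)
```

```text
t 76.7 p [580.1 -48.  329.1] F [ 0.2  0.6 -0.3] M [-0.   -0.01  0.02] w 44.7 gf 0.0
handle ((641.80322265625, -48.17722702026367), (97.65766143798828, 13.55420970916748), 0.35349777340888977) 174.6391400021129
(138, 149, 143, 105) (array([641.74, -48.27,  80.11]), 497, 575)
(86, 150, 93, 104) (array([641.52, -48.24,  99.98]), 368, 457)
knob ((486.13531494140625, -52.026649475097656), (12.396528244018555, 45.231590270996094), 89.92654418945312)
```

View pics/w11.png

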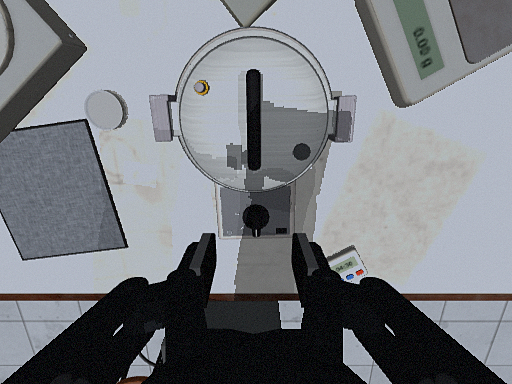

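The cover sits locked with its handle parallel to the plinth at (253,120), at the original seated height. The knob at (256,218) is still off, so I turn it.

Run:
```python
from h import *
k=np.array([484.6,-52.0]); y0=np.pi/2+np.radians(1.2)
bot.move_gripper(40)
bot.move_to([*k,140],down(y0)); bot.servo_line([*k,75],speed=60,until_force=8); st("at")
bot.move_gripper(5,30); st("grip")
for d in (10,20,30,40,50):
    bot.servo_line([*k,75],attitude=down(y0-np.radians(d)),speed=40); st(d)
    if np.abs(bot.read_state()["ft_force"]).max()>30: print("STOP"); break
bot.move_gripper(40); bot.servo_line([*k,150],speed=80)
bot.move_to([500,-48,330],down(-np.pi/2)); bot.dwell(.3)
c=cam("wrist","w12"); r,P,m=handle(c,(484,-52),79,28); print("knob",r)
r,P,m=handle(c,(641,-48),176); print("handle",r)
```

```text
at t 80.8 p [484.8 -52.   75.4] F [-0.   0.3 -0.5] M [ 0.   -0.02 -0.06] w 39.5 gf 0.0
grip t 81.2 p [484.8 -51.4  75.4] F [-0.8  7.2  6.1] M [ 1.08  0.18 -0.03] w 12.3 gf 32.5
10 t 81.5 p [484.7 -51.6  75.4] F [-2.   5.4  6.5] M [0.83 0.33 0.03] w 12.2 gf 32.7
20 t 81.8 p [484.7 -51.8  75.4] F [-2.2  2.5  5.7] M [ 0.39  0.51 -0.02] w 12.3 gf 32.7
30 t 82.1 p [484.5 -52.1  75.4] F [-3.8  0.2  6.2] M [-0.01  0.68 -0.08] w 12.4 gf 32.8
40 t 82.5 p [484.4 -52.2  75.5] F [-5.6 -1.2  8. ] M [-0.33  0.96 -0.08] w 12.6 gf 33.0
50 t 82.8 p [484.2 -52.4  75.4] F [-6.5 -3.4  8.4] M [-0.53  1.18 -0.04] w 12.3 gf 33.2
knob ((484.7297668457031, -51.3515510559082), (14.316009521484375, 43.55241775512695), 41.21065902709961)
handle ((628.9483642578125, -48.14852523803711), (75.09516143798828, 12.912891387939453), 0.3579123020172119)
```

View pics/w12.png

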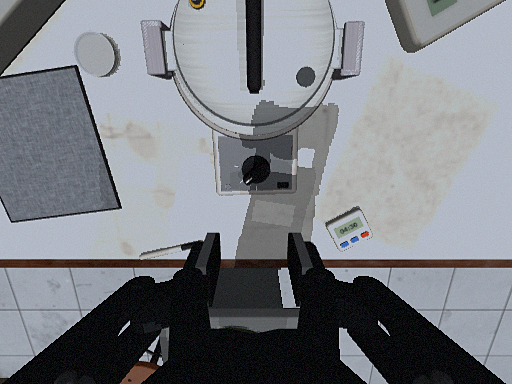

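The knob at (256,170) now points to the first mark, about 50° clockwise. The cover is unmoved and the bystanders are where they were. I hand in.

```bash
python3 -c "
from rig import bot
print(bot.finish_job())"
```

```text
the job is handed in; nothing more can be done
None
```

The job is handed in at about 85 s of the 208 s allowed: all five bottles from the mat stand in their cells beside the one already there, the cover is back on and turned home against its stops, and the selector is at the first mark; the verdict was not shown to me.

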